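Dispense antibiotic discs onto a culture plate

ROBOT

A 6-joint arm with a two-finger parallel gripper is mounted at the origin on a cart in front of the work surface, level with it; the furniture and walls round the work are solid. World frame = base frame: x ahead of the robot, y to its left, z up, the work surface at z = 0. Lengths are in m, angles in rad, forces in N, time in s.
With the tool pointing down it reaches from about 0.375 to 0.9 m from the base axis. Payload 3.1 kg.
Tool frame: the origin (TCP) lies at the very end of the fingers, on their centre line; the grasp point (between the pads) lies 19 mm behind it; z points along the fingers, y is the line along which they close (so a half turn about z gives the same grasp; the last joint's range is limited). The gripper opens to 85 mm and grips with 20 to 120 N. Pads are 22 mm wide; open, the fingers measure 114 mm over their backs; the gripper's body (76 mm by 85 mm) begins 54 mm behind the grasp point. The pads swing forward as they close: fully open they stand 13 mm farther back than shut.
Start: joints at [1.119, 0.527, 1.433, -0, 1.181, -0.178], TCP at [0.169, 0.602, 0.231] pointing down, gripper open.
Joint ranges: [-3.08, 3.08], [-0.75, 2.2], [0.22, 2.44], [-1.43, 4.57], [0, 2.65], [-2.85, 2.85]. Speed limits (rad/s): [2.79, 2.79, 3.14, 3.14, 3.14, 3.14].

INTERFACE

Orientations are given as a unit quaternion [x, y, z, w].
In Python, from station import manip, vision gives the robot as it stands.
- The arm moves only by the tool drive_tool, never from a script. Its argument "deltas" is a list that holds one entry, the list of rows, each a list of 4 numbers: the shift along the tool's x, y, z in mm, then the turn about the tool's z in rad. A call has 1 to 5 rows; each row is the pose to reach, as a shift and turn from the pose commanded when the call began, along the tool's axes at that moment; what a row does not reach only later rows make up. A row lasts 1/12 s, in which the tool goes at most 41.7 mm and 7.16 degrees, less where a joint would pass 70% of its speed; a pose out of reach is approached as far as the arm can. A call with a gripper value outside its range is refused whole. "jaw" is the finger opening in mm, from 0 to 85.4, set as the call begins (left out, the last holds). The fingers move at their own pace and stop on an object; "force" is the grip in N (left out, the last holds). Time passes only in rows, so rows that repeat a pose let the fingers close. It gives the time, the measured TCP pose, the force, the opening and the grip force at its end, in the units of the state.
- manip.sense(): the state, without advancing time (a new reading comes with each control period).
- vision.snapshot(name): name is "scene" or "top" or "wrist"; returns the picture (480x640x3 uint8, red, green, blue); there is no depth.
- vision.camera_model(name): a dict with "camera_matrix" (3x3 intrinsics, pixels), "rvec" (rotation vector, rad) and "tvec" (3), from world to camera coordinates, as OpenCV has them. Camera axes: x right, y down, z forward; pixel columns grow to the right and rows downward; lengths in m; the calibration is good to about 2 mm. A picture is of the moment at which its call begins: read the wrist's pose just before it. camera_model takes no time and is no camera call; for the wrist camera it gives the pose at the moment of the call.
- manip.sign_off(): hands the job in; it is judged then, once.
The state is a dict: "t": time; "q": joint angles; "qd": joint speeds; "tau": joint torques, N m; "tcp_pos": TCP position; "tool_rot": TCP orientation; "force": force on the tool from outside, world axes, zero at the start; "ft_torque": the same for the moment, N m; "finger_gap": opening from 0.0 (shut) to 1.0 (fully open); "gripper_force": force on a finger pad.
Only numpy, scipy, OpenCV 4.12 (cv2) and the standard library are available. Lean on these libraries where they do the work, as an engineer would, in place of code of your own. Each camera call takes 0.05 s, during which the arm holds its last target. There are 200 camera calls.

TASK

Take the antibiotic disc dispenser by its black handle from its grey round storage base and stand it squarely over the open plate of straw-coloured agar, its three feet on the bench around the plate; push the sprung handle all the way down, hold it there for a moment and let it come up again, then put the dispenser back in its storage base. Never push the handle well in anywhere except over that plate (the discs would be wasted), and leave the plate, its lid, the closed red plate, the timer and the marker where they lie.

Things in the scene. Friction and masses are not known exactly. Their poses are not given: they have to be found in the camera images.
- dispenser: Disc dispenser, loose, 0.46 kg: round white body of 118 mm diameter with six clear cartridges, blue band, on three legs, black handle on top. Origin: on its axis, level with the soles of its feet; z up. Body from 22 to 74 mm above the origin (caps and boss to 78). Feet 53 mm from the axis, 12 mm thick, tapered: a circle of 47 mm radius is free between them. Starts in the storage base.
- handle (a point): Middle of the black handle's grip, on the dispenser's axis, 116 mm above its origin when the handle is up; moves with the handle. The grip is upright, 32 mm in diameter, from 20 mm below this point to 8 mm above; then a rim of 38 mm diameter with a flat top 20 mm above this point. The dispenser can be lifted by it.
- plunger (a joint): How far the handle is pushed in, in m: 0 = up (spring, rests here), 0.016 = fully down against its stop. The spring takes about 4 N to start and 12 N at the bottom.
- straw_plate: The plate to treat: open round clear plate with straw-coloured agar, loose, 60 g, 86 mm in diameter, 15 mm high. Origin: centre of its underside, z up.
- storage_base: Grey round tray fixed to the bench, 134 mm in diameter, rim 12 mm high, inner radius 63 mm, floor 4 mm above its origin. Origin: centre of its underside, on the bench. The dispenser stands in it, any way round.
- red_plate: Bystander: closed round plate with dark red agar, loose, 92 mm in diameter, 17 mm high. Origin: centre of its underside.
- plate_lid: Bystander: the open plate's clear lid, lying on the bench behind the work, 92 mm in diameter, 9 mm high. Origin: centre of its underside.
- timer: Bystander: pale grey bench timer with three buttons, 62 x 66 x 18 mm, loose. Origin: centre of its underside.
- marker: Bystander: white marker pen with black cap lying on the bench, 135 mm long, 13 mm thick, along its y axis, loose. Origin: centre of its underside.

How it is judged:
On the way:
1. the dispenser stands squarely over the straw-coloured plate, feet on the bench, and its handle is fully down (horizontal distance between dispenser and straw_plate below 0.009 m and height (world z) of dispenser below 0.0025 m and angle between each of dispenser, straw_plate's own z axis and vertical below 0.05 rad and value of joint plunger above 0.0145 m), for 0.2 s.
At the end, for the whole second after the job is handed in: The dispenser stands upright (within 3 degrees), still, with all its feet on the floor of the storage base and its handle up (within 2 mm); the straw-coloured plate lies flat, within 20 mm of where it lay (horizontal distance between dispenser and storage_base below 0.008 m and height (world z) of dispenser between 0.002 and 0.0065 m and angle between each of dispenser, straw_plate's own z axis and vertical below 0.05 rad and linear speed of dispenser below 0.01 m/s and value of joint plunger below 0.002 m and distance of straw_plate from where it was at the start of the episode below 0.02 m); the robot touches nothing.
It fails at once if the handle is pushed in more than 10 mm while the dispenser is not over the straw-coloured plate (more than 15 mm off its centre): discs wasted (value of joint plunger above 0.01 m and horizontal distance between dispenser and straw_plate above 0.015 m).
It fails at once if the dispenser is tipped over (more than 35 degrees) (angle between dispenser's own z axis and vertical above 0.61 rad).
It fails at once if the straw-coloured plate is shoved more than 30 mm or tipped by more than 20 degrees (distance of straw_plate from where it was at the start of the episode above 0.03 m or angle between straw_plate's own z axis and vertical above 0.35 rad).
It fails at once if the red plate, the lid, the timer or the marker is moved more than 20 mm (distance of any of red_plate, plate_lid, timer, marker from where it was at the start of the episode above 0.02 m).
It also fails if it takes over 54 s, if anything falls off the work surface, if the arm or the gripper's body presses on something with over 40 N, if the wrist force passes 120 N, or if a joint passes its speed limit or range.

## Working session

There is one attempt and no reset: what is moved stays moved. The work goes in short steps, Python scripts to look and compute and a tool call to move; the robot and the scene stay as the last step left them, time stands still between calls to the robot, and variables do not carry over. Pictures are saved under pics/ and viewed, at most 13 in all, crops included, and the job is handed in when it is done.

Besides the shell and the picture viewer there is one more tool, called after "Emit:" as name([rows], argument=value, ...), one row to a line, values as JSON. drive_tool: Moves the arm, as the interface text tells. Its arguments: {"type":"object","properties":{"deltas":{"type":"array"},"jaw":{"type":"number"},"force":{"type":"number"}},"required":["deltas"]}

```bash
mkdir -p pics; cat > h.py <<'E'
from station import manip, vision
import numpy as np, cv2
def ray(cam,uv,z,m=None):
    m=m or vision.camera_model(cam); K=np.array(m["camera_matrix"],float); R=cv2.Rodrigues(np.array(m["rvec"],float))[0]; t=np.array(m["tvec"],float).ravel()
    uv=np.atleast_2d(np.array(uv,float)); d=np.c_[uv,np.ones(len(uv))]@np.linalg.inv(K).T@R; c=-R.T@t
    return c+d*((z-c[2])/d[:,2])[:,None]
def proj(cam,P):
    m=vision.camera_model(cam)
    return cv2.projectPoints(np.atleast_2d(np.array(P,float)),np.array(m["rvec"],float),np.array(m["tvec"],float),np.array(m["camera_matrix"],float),None)[0].reshape(-1,2)
def save(cam,name):
    im=vision.snapshot(cam); cv2.imwrite(f"pics/{name}.png",im[:,:,::-1]); return im
E
python3 - <<'E'
from h import *
a=save("top","top0");b=save("scene","scene0")
for c in("top","scene"):
    m=vision.camera_model(c);R=cv2.Rodrigues(np.array(m["rvec"],float))[0];print(c,-R.T@np.array(m["tvec"]).ravel())
s=manip.sense();print(s)
E
```

```text
top [ 0.40036396 -0.06147872  0.92997435]
scene [0.2299859  0.4322361  0.71470589]
{'t': 0.1, 'q': array([ 1.11850210e+00,  5.28411586e-01,  1.43376174e+00, -3.77936689e-06,
        1.18141691e+00, -1.78498275e-01]), 'qd': array([-0.00166931, -0.00314745, -0.00377083, -0.00040572,  0.00126656,
        0.00046852]), 'tau': array([-2.65251083e-04, -4.43306994e+01, -1.78585500e+01, -2.11799970e-04,
        3.92632835e-03,  1.03144424e-05]), 'tcp_pos': array([0.16867868, 0.60114028, 0.23041185]), 'tool_rot': array([ 1.36469994e-01,  9.90643701e-01, -9.50068999e-04, -3.08157763e-04]), 'force': array([ 0.31941109, -0.05249157, -0.10376615]), 'ft_torque': array([-0.00280398, -0.04243012,  0.00061778]), 'gripper_force': 0.0, 'finger_gap': 0.9992843124282826}
```

View pics/top0.png

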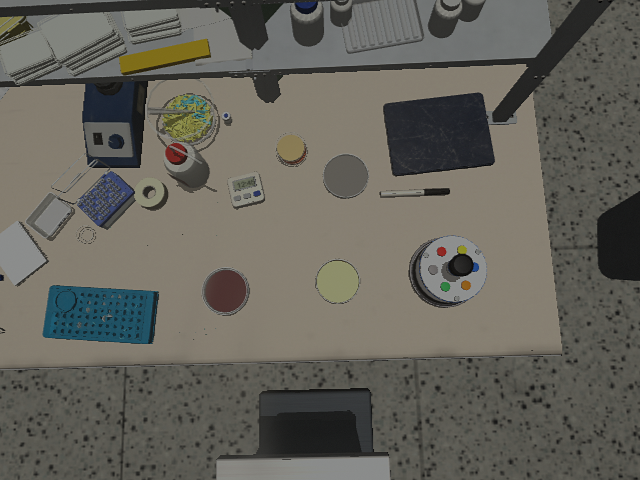

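View pics/scene0.png

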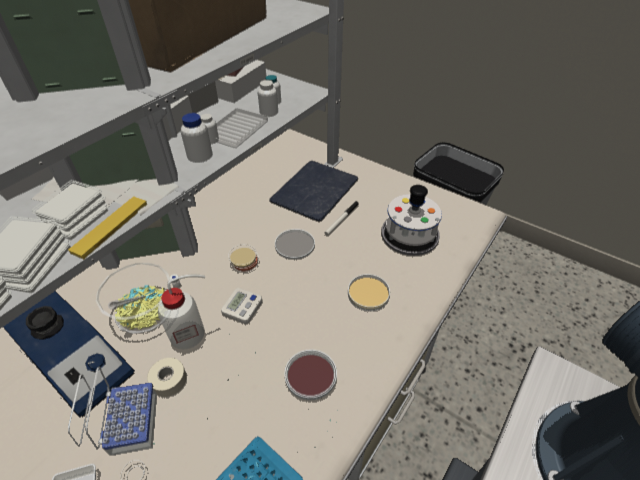

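The top view shows the straw plate at (337,282), the dispenser with its handle at (460,265), the red plate at (226,291), the lid at (346,176), the marker at (415,192) and the timer at (246,190). The scene view shows the handle at (418,195).

```bash
python3 - <<'E'
from h import *
im=cv2.imread("pics/top0.png");hsv=cv2.cvtColor(im,cv2.COLOR_BGR2HSV)
def blob(mask,box,name,z):
    x0,y0,x1,y1=box;m=np.zeros(mask.shape,np.uint8);m[y0:y1,x0:x1]=mask[y0:y1,x0:x1]*255
    cs=cv2.findContours(m,cv2.RETR_EXTERNAL,cv2.CHAIN_APPROX_NONE)[0];c=max(cs,key=cv2.contourArea)
    e=cv2.fitEllipse(cv2.convexHull(c)); w=ray("top",[e[0]],z)[0]
    print(name,np.round(e[0],1),np.round(e[1],1),cv2.contourArea(c),np.round(w,4)); return c
blob((hsv[...,0]>24)&(hsv[...,0]<36)&(hsv[...,1]>60),(305,250,370,315),"straw",.010)
blob(hsv[...,2]<60,(440,245,480,285),"handle top",.138)
blob((hsv[...,2]>165),(405,225,500,310),"body",.078)
blob((hsv[...,0]<8)|(hsv[...,0]>172)&(hsv[...,1]>60),(195,260,255,320),"red",.012)
for n,p,z in[("lid",(346,176),.009),("marker ends",(381,194),.01),("",(449,191),.01),("timer",(246,190),.018),("benchedge",(330,360),0),("shelf",(330,78),.3),("dark pad",(390,173),0)]:print(n,np.round(ray("top",[p],z)[0],4))
# handle in scene
g=cv2.imread("pics/scene0.png");v=g.max(2)
m=np.zeros(v.shape,np.uint8);m[180:212,400:435]=(v[180:212,400:435]<45)*255
r=np.where(m>0);print("scene handle rows/cols",r[0].min(),r[0].max(),r[1].min(),r[1].max(),r[1].mean())
for row in range(182,212,3):
    c=np.where(m[row]>0)[0]; print(row,c.min() if len(c) else None,c.max() if len(c) else None)
E
```

```text
straw [337.6 281. ] [41.3 41.5] 1276.0 [ 0.4708 -0.0758  0.01  ]
handle top [460.2 265.1] [23.  25.6] 415.5 [ 0.4809 -0.2762  0.138 ]Traceback (most recent call last):
  File "<stdin>", line 10, in <module>
  File "<stdin>", line 5, in blob
ValueError: max() iterable argument is empty
```

```bash
python3 - <<'E'
import cv2
a=cv2.imread("pics/top0.png")[215:320,390:520];b=cv2.imread("pics/scene0.png")[175:260,365:455]
a=cv2.resize(a,(520,420),interpolation=cv2.INTER_CUBIC);b=cv2.resize(b,(270*1,255),interpolation=cv2.INTER_CUBIC)
b=cv2.copyMakeBorder(b,0,165,0,0,cv2.BORDER_CONSTANT);cv2.imwrite("pics/crop1.png",cv2.hconcat([a,b]))
E
```

```text
(no output)
```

View pics/crop1.png

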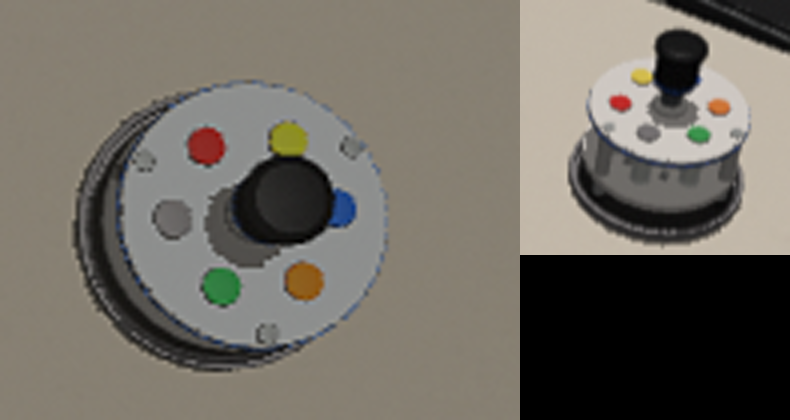

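The crop shows the white disc centred near (453.5,268.7) in the top view, and the handle's flat top near (462,265.5), displaced by parallax.

```bash
python3 - <<'E'
from h import *
im=cv2.imread("pics/top0.png");hsv=cv2.cvtColor(im,cv2.COLOR_BGR2HSV)
m=np.zeros(im.shape[:2],np.uint8);b=((hsv[...,1]<25)&(hsv[...,2]>125)|(hsv[...,1]>140)&(hsv[...,2]>100));m[228:308,408:500]=b[228:308,408:500]*255
m=cv2.morphologyEx(m,cv2.MORPH_OPEN,np.ones((2,2),np.uint8))
c=max(cv2.findContours(m,cv2.RETR_EXTERNAL,cv2.CHAIN_APPROX_NONE)[0],key=cv2.contourArea)
e=cv2.minEnclosingCircle(c);print("body",e,cv2.fitEllipse(cv2.convexHull(c)),ray("top",[e[0],(453.5,268.7)],.078))
print("handle",ray("top",[(462.3,265.5)],.140))
p=ray("top",[(409,268),(450,305.5),(425,298)],.012);print("base rim pts",p)
for n,q,z in[("red",(226,291),.012),("lid",(346,176),.009),("mk",(381,194),.01),("mk",(449,191),.01),("timer",(246,190),.018),("benchedge",(330,360),0),("shelf",(330,78),.3),("pad",(390,173),0)]:print(n,np.round(ray("top",[q],z)[0],3))
E
```

```text
body ((454.10638427734375, 269.10638427734375), 33.4518928527832) ((454.0185241699219, 269.325439453125), (63.853816986083984, 66.82186126708984), 129.6259765625) [[ 0.4803217  -0.28119967  0.078     ]
 [ 0.48107492 -0.28019466  0.078     ]]
handle [[ 0.48000131 -0.27898203  0.14      ]]
base rim pts [[ 0.49135517 -0.2129955   0.012     ]
 [ 0.41823118 -0.28518842  0.012     ]
 [ 0.43359705 -0.2394789   0.012     ]]
red [0.458 0.139 0.012]
lid [ 0.679 -0.1    0.009]
mk [ 0.64  -0.168  0.01 ]
mk [ 0.641 -0.301  0.01 ]
timer [0.656 0.099 0.018]
benchedge [ 0.323 -0.056  0.   ]
shelf [ 0.736 -0.071  0.3  ]
pad [ 0.685 -0.189  0.   ]
```

Emit:
drive_tool([
  [[-31,-25,0,-0.055],[-62,-50,0,-0.11],[-93,-75,0,-0.165],[-124,-100,0,-0.22],[-155,-125,0,-0.274]],
], jaw=85)

```text
t: 0.52
tcp_pos: [0.2847, 0.4377, 0.231]
tool_rot: [-0.002, 1.0, -0.0, -0.0]
force: [0.5, 0.9, -1.1]
finger_gap: 0.994
gripper_force: 0.0
```

Emit:
drive_tool([
  [[-20,-36,0,0],[-40,-72,0,0],[-60,-108,0,0],[-80,-144,0,0],[-100,-180,0,0]],
])

```text
t: 0.93
tcp_pos: [0.3847, 0.2576, 0.2312]
tool_rot: [-0.0, 1.0, -0.0, -0.0]
force: [0.6, 0.0, 0.6]
finger_gap: 0.992
gripper_force: 0.0
```

Emit:
drive_tool([
  [[-10,-40,0,0],[-20,-80,0,0],[-30,-120,0,0],[-40,-160,0,0],[-50,-200,0,0]],
])

```text
t: 1.35
tcp_pos: [0.4343, 0.0576, 0.2312]
tool_rot: [-0.0, 1.0, 0.0, -0.0]
force: [0.2, 0.1, 0.4]
finger_gap: 0.995
gripper_force: 0.0
```

```bash
python3 - <<'E'
from h import *
s=manip.sense();print(s['tcp_pos'],s['tool_rot'],s['q'])
m=vision.camera_model("wrist");save("wrist","w1")
R=cv2.Rodrigues(np.array(m["rvec"],float))[0];print(-R.T@np.array(m["tvec"]).ravel(),R[2])
import json;json.dump({k:np.array(m[k]).tolist() for k in("camera_matrix","rvec","tvec")},open("w1.json","w"))
E
```

```text
[0.43427581 0.05756811 0.23119873] [-6.67230720e-05  9.99999979e-01  8.32962161e-05 -1.75825357e-04] [-1.24466463e-01  2.77089849e-01  1.88041308e+00  1.46010987e-04
  9.84459349e-01 -1.69547705e+00]
[0.36605459 0.0567266  0.37286934] [ 2.69675790e-01  4.21306974e-04 -9.62951084e-01]
```

View pics/w1.png

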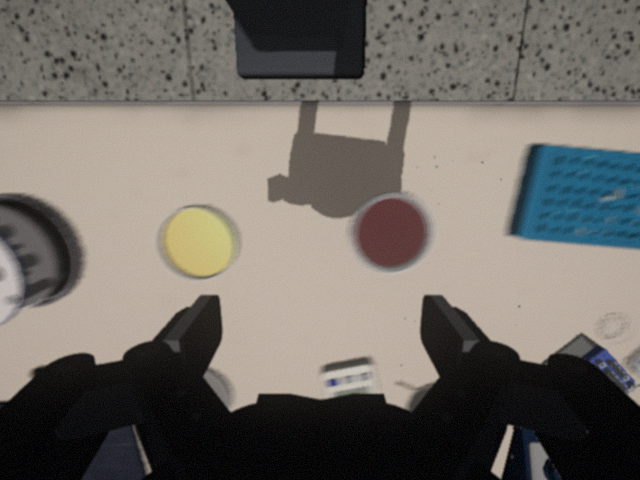

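The wrist view shows the straw plate at (199,241), the red plate at (391,232), and the dispenser at the left edge. I'll move closer.

Emit:
drive_tool([
  [[-2,-41,0,0],[-4,-82,0,0],[-6,-123,0,0],[-8,-164,0,0],[-10,-205,0,0]],
])

```text
t: 1.82
tcp_pos: [0.444, -0.1471, 0.2312]
tool_rot: [-0.0, 1.0, 0.0, -0.0]
force: [0.7, -0.0, 0.1]
finger_gap: 0.996
gripper_force: 0.0
```

```bash
python3 - <<'E'
from h import *
import json
m=vision.camera_model("wrist");im=save("wrist","w2")
json.dump({k:np.array(m[k]).tolist() for k in("camera_matrix","rvec","tvec")},open("w2.json","w"))
print(manip.sense()['tcp_pos'])
for n in("w1","w2"):
    m=json.load(open(n+".json"));hsv=cv2.cvtColor(cv2.imread(f"pics/{n}.png"),cv2.COLOR_BGR2HSV)
    b=((hsv[...,0]>22)&(hsv[...,0]<36)&(hsv[...,1]>80)&(hsv[...,2]>120)).astype(np.uint8)
    c=max(cv2.findContours(b,cv2.RETR_EXTERNAL,cv2.CHAIN_APPROX_NONE)[0],key=cv2.contourArea)
    for z in(.006,.012):
        P=ray("wrist",c[:,0],z,m);(q,r)=cv2.minEnclosingCircle(P[:,None,:2].astype(np.float32));print(n,z,q,r)
E
```

```text
[ 0.4466804  -0.15553402  0.23169189]
w1 0.006 (0.47029250860214233, -0.08290010690689087) 0.039885036647319794
w1 0.012 (0.4685877561569214, -0.08061656355857849) 0.039234381169080734
w2 0.006 (0.47037428617477417, -0.07978262007236481) 0.03921060636639595
w2 0.012 (0.4688280522823334, -0.08089722692966461) 0.038570892065763474
```

View pics/w2.png

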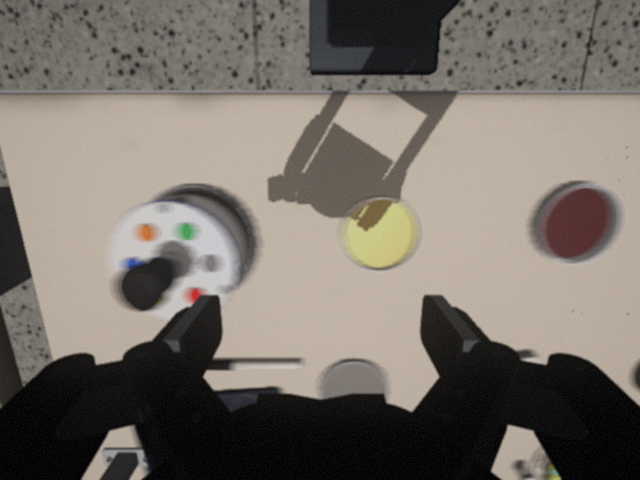

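The wrist view shows the straw plate at (379,232), and the handle top at (145,285) on the dispenser. I'll centre over the handle and let the arm settle.

Emit:
drive_tool([
  [[-9,-33,0,0],[-18,-66,0,0],[-27,-99,0,0],[-36,-132,0,0],[-36,-132,0,0]],
])

```text
t: 2.28
tcp_pos: [0.4831, -0.2841, 0.2314]
tool_rot: [0.002, 1.0, -0.003, 0.002]
force: [-0.5, -0.7, 0.0]
finger_gap: 0.997
gripper_force: 0.0
```

Emit:
drive_tool([
  [[0,0,0,0],[0,0,0,0]],
])

```text
t: 2.45
tcp_pos: [0.4799, -0.2763, 0.2306]
tool_rot: [0.0, 1.0, 0.001, -0.001]
force: [0.4, 0.6, 0.1]
finger_gap: 0.998
gripper_force: 0.0
```

```bash
python3 - <<'E'
from h import *
import json
s=manip.sense();m=vision.camera_model("wrist");im=save("wrist","w3")
json.dump({k:np.array(m[k]).tolist() for k in("camera_matrix","rvec","tvec")},open("w3.json","w"))
print(s['tcp_pos'],manip.sense()['tcp_pos'],s['q'],s['t'])
hsv=cv2.cvtColor(im,cv2.COLOR_RGB2HSV)
b=((hsv[...,0]>22)&(hsv[...,0]<36)&(hsv[...,1]>80)&(hsv[...,2]>120)).astype(np.uint8);b[:,:420]=0
c=max(cv2.findContours(b,cv2.RETR_EXTERNAL,cv2.CHAIN_APPROX_NONE)[0],key=cv2.contourArea)
for z in(.006,.012):
    P=ray("wrist",c[:,0],z,m);(q,r)=cv2.minEnclosingCircle(P[:,None,:2].astype(np.float32));print("straw",z,q,r)
print("expected handle px",[cv2.projectPoints(np.array([[.48,-.28,.14]]),np.array(m["rvec"]),np.array(m["tvec"]),np.array(m["camera_matrix"]),None)[0].ravel()])
E
```

```text
[ 0.4798806  -0.27629728  0.23058669] [ 0.47980182 -0.27577742  0.23075081] [-7.24418752e-01  4.33579174e-01  1.61187199e+00  3.86661791e-04
  1.09885257e+00 -2.29537762e+00] 2.45
straw 0.006 (0.4658585786819458, -0.08979509770870209) 0.035352207720279694
straw 0.012 (0.4649742841720581, -0.09286732971668243) 0.03477485477924347
expected handle px [array([316.4655555 , 246.52372656])]
```

View pics/w3.png

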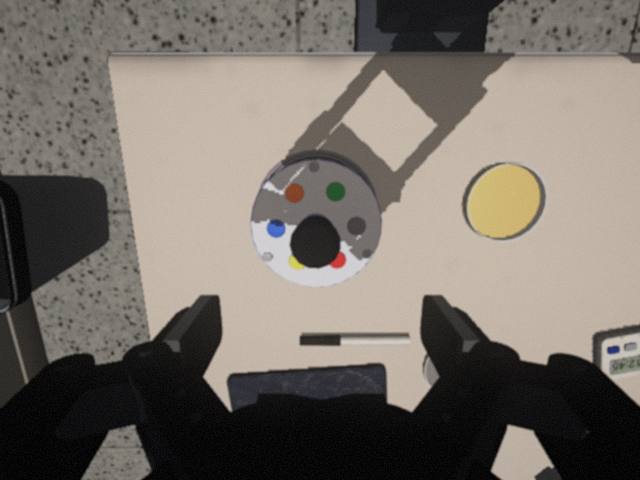

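The handle's black top spans columns 290–341 and rows 214–268, centre (315.5,242). The white disc's centre is (316,221), and the straw plate is at (503,201).

```bash
python3 - <<'E'
from h import *
import json
m=json.load(open("w3.json"));im=cv2.imread("pics/w3.png");hsv=cv2.cvtColor(im,cv2.COLOR_BGR2HSV)
def circ(mask,box,z,n):
    x0,y0,x1,y1=box;b=np.zeros(mask.shape,np.uint8);b[y0:y1,x0:x1]=mask[y0:y1,x0:x1]
    b=cv2.morphologyEx(b,cv2.MORPH_OPEN,np.ones((3,3),np.uint8))
    c=max(cv2.findContours(b,cv2.RETR_EXTERNAL,cv2.CHAIN_APPROX_NONE)[0],key=cv2.contourArea)
    P=ray("wrist",c[:,0],z,m);q,r=cv2.minEnclosingCircle(P[:,None,:2].astype(np.float32));print(n,np.round(q,4),round(r,4),c[:,0].min(0),c[:,0].max(0))
circ((hsv[...,1]>110)&(hsv[...,2]>110),(440,140,570,260),.008,"straw")
circ(hsv[...,2]<38,(280,205,350,275),.14,"handle")
e=ray("wrist",[(250.5,222),(381.5,222),(316,287),(316,157)],.074,m);print("body",e[:,:2])
print(ray("wrist",[(315.5,242)],.14,m))
P=ray("wrist",[(503,201)],.008,m);print(P)
E
```

```text
straw [ 0.4684 -0.0657] 0.0353 [502 169] [538 233]
handle [ 0.4653 -0.2749] 0.0103 [312 217] [335 235]
body [[ 0.47613488 -0.34030445]
 [ 0.47631954 -0.22175543]
 [ 0.53965442 -0.28136822]
 [ 0.41917341 -0.28078303]]
[[ 0.47662159 -0.2806766   0.14      ]]
[[ 0.467446   -0.07828037  0.008     ]]
```

Emit:
drive_tool([
  [[0,-2,25,0],[1,-2.5,55,0],[1,-2.5,85,0],[1,-2.5,110,0],[1,-2.5,130,0]],
], jaw=85, force=50)

```text
t: 2.92
tcp_pos: [0.4785, -0.2773, 0.0997]
tool_rot: [-0.001, 1.0, 0.001, -0.001]
force: [-1.1, -0.5, 0.2]
finger_gap: 0.996
gripper_force: 0.0
```

Emit:
drive_tool([
  [[0,0,0,0],[0,0,0,0],[0,0,0,0],[0,0,0,0]],
])

```text
t: 3.25
tcp_pos: [0.4805, -0.2802, 0.103]
tool_rot: [-0.0, 1.0, -0.001, 0.001]
force: [-0.0, -1.5, 0.6]
finger_gap: 0.998
gripper_force: 0.0
```

Emit:
drive_tool([
  [[1,-0.5,1,0],[1,-0.5,1,0],[1,-0.5,1,0],[1,-0.5,1,0],[1,-0.5,1,0]],
], jaw=20, force=50)

```text
t: 3.67
tcp_pos: [0.4787, -0.2807, 0.1008]
tool_rot: [0.0, 1.0, -0.0, 0.0]
force: [-0.4, 0.9, 3.7]
finger_gap: 0.411
gripper_force: 49.4
```

Emit:
drive_tool([
  [[0,0,0,0],[0,0,0,0],[0,0,0,0],[0,0,0,0],[0,0,0,0]],
])

```text
t: 4.08
tcp_pos: [0.4787, -0.2807, 0.1005]
tool_rot: [-0.0, 1.0, -0.0, 0.0]
force: [-0.0, 0.4, 3.3]
finger_gap: 0.41
gripper_force: 49.4
```

Emit:
drive_tool([
  [[0,0,-5,0],[0,0,-15,0],[0,0,-27,0],[0,0,-38,0],[0,0,-45,0]],
])

```text
t: 4.5
tcp_pos: [0.4786, -0.2805, 0.1464]
tool_rot: [-0.0, 1.0, -0.0, 0.0]
force: [0.1, 0.1, -4.0]
finger_gap: 0.416
gripper_force: 50.3
```

Emit:
drive_tool([
  [[0,0,0,0],[0,0,0,0],[0,0,0,0]],
])

```text
t: 4.75
tcp_pos: [0.4781, -0.2801, 0.145]
tool_rot: [-0.0, 1.0, 0.0, -0.0]
force: [1.1, 0.1, -2.9]
finger_gap: 0.415
gripper_force: 50.3
```

```bash
python3 - <<'E'
from h import *
import json
s=manip.sense();m=vision.camera_model("wrist");im=save("wrist","w4")
json.dump({k:np.array(m[k]).tolist() for k in("camera_matrix","rvec","tvec")},open("w4.json","w"))
print(s['tcp_pos'],s['force'],s['finger_gap'],s['ft_torque'])
E
```

```text
[ 0.47812782 -0.2801495   0.14499165] [ 1.06108262  0.1274297  -2.92576519] 0.41472539343459935 [ 0.00338611  0.01884734 -0.07003449]
```

View pics/w4.png

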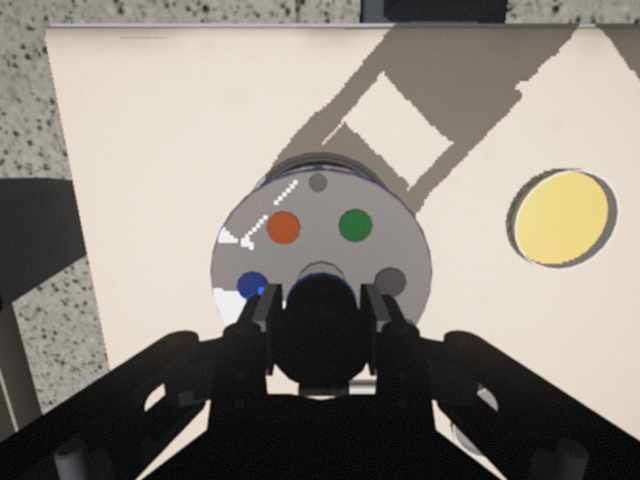

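The dispenser hangs square in the grip, clear of the base; the straw plate's outline spans (507–617, 168–268).

```bash
python3 - <<'E'
from h import *
import json
m=json.load(open("w4.json"));im=cv2.imread("pics/w4.png");hsv=cv2.cvtColor(im,cv2.COLOR_BGR2HSV)
b=np.zeros(im.shape[:2],np.uint8);k=(hsv[...,0]>15)&(hsv[...,0]<36)&(hsv[...,1]>75)&(hsv[...,2]>140);b[150:285,495:630]=k[150:285,495:630]
c=max(cv2.findContours(b,cv2.RETR_EXTERNAL,cv2.CHAIN_APPROX_NONE)[0],key=cv2.contourArea)
for z in(.006,.01):
    P=ray("wrist",c[:,0],z,m);q,r=cv2.minEnclosingCircle(P[:,None,:2].astype(np.float32));print(z,q,r,c[:,0].min(0),c[:,0].max(0))
print(ray("wrist",[(562,218)],.008,m))
# top camera comparison of body now held: expected axis at tcp
t=save("top","t4")
print(proj("top",[[.4785,-.2803,.1225]]))
E
```

```text
0.006 (0.4689006209373474, -0.07719064503908157) 0.04039411619305611 [518 172] [607 264]
0.01 (0.46806085109710693, -0.08009597659111023) 0.03981988504528999 [518 172] [607 264]
[[ 0.46712882 -0.07733259  0.008     ]]
[[460.35442919 267.50590954]]
```

Emit:
drive_tool([
  [[1,15,0,0],[3,45,0,0],[5,80,0,0],[7,115,0,0],[8,150,0,0]],
])

```text
t: 5.27
tcp_pos: [0.4692, -0.1282, 0.1449]
tool_rot: [0.0, 1.0, 0.001, -0.001]
force: [-0.0, 0.6, -3.9]
finger_gap: 0.415
gripper_force: 50.6
```

Emit:
drive_tool([
  [[0.5,25,0,0],[1,42,0,0],[1.5,53,0,0],[1.5,53,0,0],[1.5,53,0,0]],
])

```text
t: 5.68
tcp_pos: [0.469, -0.0773, 0.1453]
tool_rot: [-0.001, 1.0, -0.0, -0.0]
force: [-0.3, -1.0, -4.7]
finger_gap: 0.415
gripper_force: 50.7
```

Emit:
drive_tool([
  [[0,0,5,0],[0,0,10,0],[0,0,15,0],[0,0,15,0],[0,0,15,0]],
])

```text
t: 6.1
tcp_pos: [0.4686, -0.078, 0.1296]
tool_rot: [0.0, 1.0, 0.0, -0.001]
force: [-0.7, -0.9, -3.3]
finger_gap: 0.41
gripper_force: 50.7
```

```bash
python3 - <<'E'
from h import *
s=manip.sense();a=vision.snapshot("top");b=vision.snapshot("scene");print(s['t'],s['tcp_pos'],s['force'])
A=cv2.resize(a[225:325,280:410],(520,400),interpolation=cv2.INTER_CUBIC)
B=cv2.resize(b[215:325,320:420],(280,308),interpolation=cv2.INTER_CUBIC);B=cv2.copyMakeBorder(B,0,92,0,0,cv2.BORDER_CONSTANT)
cv2.imwrite("pics/c5.png",cv2.hconcat([A,B])[:,:,::-1])
E
```

```text
6.1 [ 0.46858651 -0.07798595  0.12960654] [-0.69612549 -0.86290473 -3.29627882]
```

View pics/c5.png

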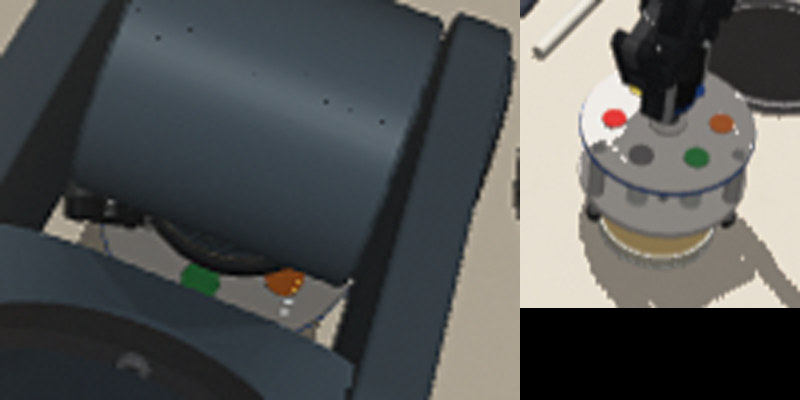

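The scene part shows the dispenser hovering apparently concentric with the plate; the white disc spans columns 341–404 and rows 237–286. One cross-check in that camera.

```bash
python3 - <<'E'
from h import *
im=cv2.imread("pics/scene0.png");hsv=cv2.cvtColor(im,cv2.COLOR_BGR2HSV)
b=np.zeros(im.shape[:2],np.uint8);k=(hsv[...,0]>12)&(hsv[...,0]<30)&(hsv[...,1]>90);b[265:320,335:400]=k[265:320,335:400]
c=max(cv2.findContours(b,cv2.RETR_EXTERNAL,cv2.CHAIN_APPROX_NONE)[0],key=cv2.contourArea)
for z in(.006,.01):
    P=ray("scene",c[:,0],z);q,r=cv2.minEnclosingCircle(P[:,None,:2].astype(np.float32));print("plate",z,q,r)
# body now: left/right tangent columns & bottom/top rows
P=ray("scene",[(341.4,261),(404.3,263),(371,286.4),(374,238)],.107);print(P[:,:2],(P[0]+P[1])/2,(P[2]+P[3])/2)
# initial body in scene0 (crop1: x3 from 365,175)
P=ray("scene",[(387,209),(441.8,211),(413.5,229.5),(415.5,194)],.078);print("init body",(P[0]+P[1])/2,(P[2]+P[3])/2)
E
```

```text
plate 0.006 (0.47057637572288513, -0.07838757336139679) 0.039780277758836746
plate 0.01 (0.46921849250793457, -0.07550559192895889) 0.03955632448196411
[[ 0.51466185 -0.03854162]
 [ 0.41613384 -0.10283201]
 [ 0.43815444 -0.01839511]
 [ 0.49600168 -0.12722593]] [ 0.46539784 -0.07068682  0.107     ] [ 0.46707806 -0.07281052  0.107     ]
init body [ 0.48078363 -0.2819538   0.078     ] [ 0.4788936  -0.27925896  0.078     ]
```

Emit:
drive_tool([
  [[0,0.5,6,0],[0,0.5,12,0],[0,0.5,18,0],[0,0.5,23,0],[0,0.5,27,0]],
])

```text
t: 6.62
tcp_pos: [0.4687, -0.0768, 0.1025]
tool_rot: [-0.0, 1.0, 0.0, -0.0]
force: [-0.5, 1.0, -4.6]
finger_gap: 0.411
gripper_force: 50.7
```

Emit:
drive_tool([
  [[0,0,1,0],[0,0,2,0],[0,0,4,0],[0,0,6,0],[0,0,7,0]],
])

```text
t: 7.03
tcp_pos: [0.4694, -0.0772, 0.0966]
tool_rot: [-0.0, 1.0, -0.0, 0.0]
force: [-1.7, 0.5, 4.8]
finger_gap: 0.413
gripper_force: 51.1
```

```bash
python3 - <<'E'
from h import *
s=manip.sense();b=vision.snapshot("scene");print(s['t'],s['tcp_pos'],s['force'])
B=cv2.resize(b[215:325,320:420],(700,600),interpolation=cv2.INTER_CUBIC);cv2.imwrite("pics/c6.png",B[:,:,::-1])
E
```

```text
7.0333 [ 0.46937082 -0.07715107  0.09664846] [-1.72948432  0.46241616  4.79662928]
```

View pics/c6.png

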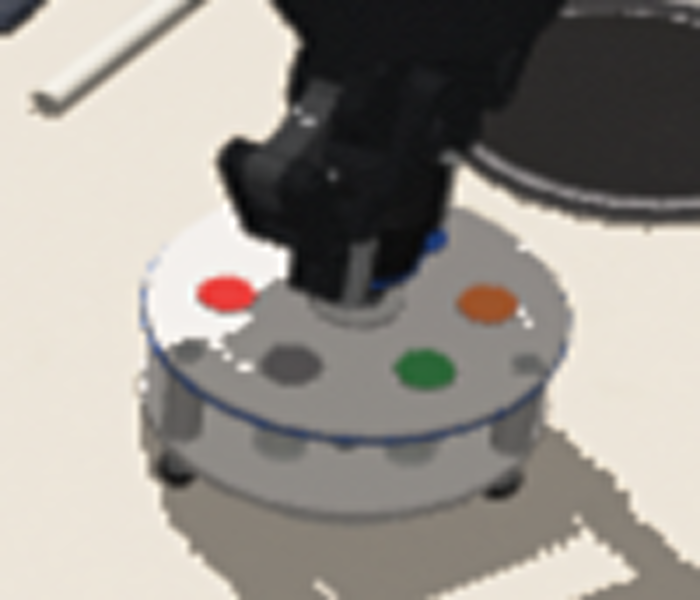

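The dispenser stands level on its feet (at about (175,470) and (500,485) in the crop), and contact came at the bench height expected. Now I push the handle down.

Emit:
drive_tool([
  [[0,0,3,0],[0,0,6,0],[0,0,9,0],[0,0,12,0],[0,0,14,0]],
], force=80)

```text
t: 7.5
tcp_pos: [0.4694, -0.0772, 0.0832]
tool_rot: [-0.0, 1.0, -0.0, 0.001]
force: [-1.3, 0.2, 11.3]
finger_gap: 0.404
gripper_force: 79.0
```

Emit:
drive_tool([
  [[0,0,1,0],[0,0,1.5,0],[0,0,2,0],[0,0,2,0],[0,0,2,0]],
])

```text
t: 7.92
tcp_pos: [0.4694, -0.0771, 0.0816]
tool_rot: [-0.0, 1.0, -0.0, 0.001]
force: [-2.6, 1.2, 9.9]
finger_gap: 0.407
gripper_force: 79.0
```

Emit:
drive_tool([
  [[0,0,0.5,0],[0,0,1,0],[0,0,1.5,0],[0,0,2,0],[0,0,2,0]],
])

```text
t: 8.33
tcp_pos: [0.4697, -0.0772, 0.0808]
tool_rot: [-0.0, 1.0, -0.001, 0.001]
force: [-3.6, 2.2, 22.3]
finger_gap: 0.405
gripper_force: 79.7
```

At the stop: 22 N and about 16 mm of travel. I'll hold there.

Emit:
drive_tool([
  [[0,0,0.5,0],[0,0,1,0],[0,0,1,0],[0,0,1,0],[0,0,1,0]],
])

```text
t: 8.75
tcp_pos: [0.4698, -0.0772, 0.0807]
tool_rot: [-0.0, 1.0, -0.001, 0.002]
force: [-6.6, 2.1, 30.3]
finger_gap: 0.403
gripper_force: 80.1
```

Emit:
drive_tool([
  [[0,0,0,0],[0,0,0,0],[0,0,0,0]],
])

```text
t: 9.0
tcp_pos: [0.4698, -0.0773, 0.0807]
tool_rot: [-0.0, 1.0, -0.001, 0.002]
force: [-4.6, 2.0, 30.1]
finger_gap: 0.403
gripper_force: 80.1
```

Emit:
drive_tool([
  [[0,0,-5,0],[0,0,-9,0],[0,0,-13,0],[0,0,-17,0],[0,0,-20,0]],
])

```text
t: 9.42
tcp_pos: [0.4693, -0.0771, 0.098]
tool_rot: [-0.0, 1.0, -0.0, 0.001]
force: [0.5, 0.2, -4.1]
finger_gap: 0.407
gripper_force: 79.7
```

Emit:
drive_tool([
  [[0,0,-8,0],[0,0,-18,0],[0,0,-30,0],[0,0,-42,0],[0,0,-45,0]],
])

```text
t: 9.83
tcp_pos: [0.4696, -0.0773, 0.1434]
tool_rot: [-0.0, 1.0, -0.0, 0.001]
force: [0.6, 0.4, -3.8]
finger_gap: 0.403
gripper_force: 79.9
```

```bash
python3 - <<'E'
from h import *
s=manip.sense();print(s['t'],s['tcp_pos'],s['force'])
im=cv2.cvtColor(vision.snapshot("scene"),cv2.COLOR_RGB2BGR);cv2.imwrite("pics/s7.png",im)
# empty base: dark floor blob
g=im.max(2);b=np.zeros(g.shape,np.uint8);b[205:265,375:450]=(g[205:265,375:450]<95)*1
cs=cv2.findContours(b,cv2.RETR_EXTERNAL,cv2.CHAIN_APPROX_NONE)[0];c=max(cs,key=cv2.contourArea);x=cv2.boundingRect(c);print("base box",x)
e=cv2.fitEllipse(cv2.convexHull(c));print(e,ray("scene",[e[0]],.006))
A=cv2.resize(im[195:275,365:455],(540,480),interpolation=cv2.INTER_CUBIC);cv2.imwrite("pics/c7.png",A)
E
```

```text
9.8333 [ 0.46959533 -0.07726068  0.14341644] [ 0.5977624   0.44985156 -3.75109319]
base box (375, 205, 63, 50)
((386.7947082519531, 229.99794006347656), (50.637794494628906, 100.1809310913086), 96.09654235839844) [[ 0.52931791 -0.26077279  0.006     ]]
```

View pics/c7.png

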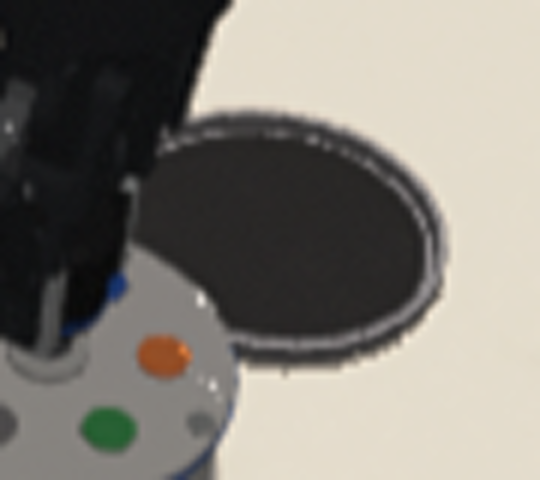

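The crop shows the empty base, its bright rim running through (433,245), (290,346) and (390,175). I'll fit its circle here and in the top view.

```bash
python3 - <<'E'
from h import *
def fit(P):
    A=np.c_[2*P[:,:2],np.ones(len(P))];s=np.linalg.lstsq(A,(P[:,:2]**2).sum(1),rcond=None)[0];return s[:2],np.sqrt(s[2]+s[0]**2+s[1]**2)
p=np.array([(433,245),(425,285),(390,320),(340,341),(290,346),(240,340),(390,175),(412,200)])/6+[365,195]
print("scene",fit(ray("scene",p,.012)))
im=cv2.cvtColor(save("top","t8"),cv2.COLOR_RGB2BGR);hsv=cv2.cvtColor(im,cv2.COLOR_BGR2HSV)
b=np.zeros(im.shape[:2],np.uint8);k=(hsv[...,2]<95);b[215:325,395:505]=k[215:325,395:505]
n,l,st,ce=cv2.connectedComponentsWithStats(b);print(st[1:],ce[1:])
for i in range(1,n):
    if st[i,4]>800:
        c=cv2.findContours((l==i).astype(np.uint8),cv2.RETR_EXTERNAL,cv2.CHAIN_APPROX_NONE)[0][0][:,0]
        c=c[c[:,0]>430];print("top",[fit(ray("top",c,z)) for z in(.004,.012)])
E
```

```text
scene (array([ 0.47667529, -0.27588355]), np.float64(0.060446894323862244))
[[ 395  226   15   64  567]
 [ 412  239   67   66 3309]
 [ 421  245    1    1    1]
 [ 414  253    1    1    1]
 [ 410  255    4    9   11]
 [ 409  265   39   43   81]
 [ 438  304    1    1    1]
 [ 445  305    4    1    4]
 [ 456  305    2    1    2]
 [ 459  304    1    1    1]
 [ 452  306    2    1    2]] [[400.10405644 249.64373898]
 [444.53702025 271.88546389]
 [421.         245.        ]
 [414.         253.        ]
 [411.         258.90909091]
 [421.17283951 291.90123457]
 [438.         304.        ]
 [446.5        305.        ]
 [456.5        305.        ]
 [459.         304.        ]
 [452.5        306.        ]]
top [(array([ 0.48346802, -0.28245138]), np.float64(0.06242746170117331)), (array([ 0.48275004, -0.28054228]), np.float64(0.06188811663703602))]
```

Emit:
drive_tool([
  [[-1,-15,0,0],[-3,-45,0,0],[-5,-80,0,0],[-7,-115,0,0],[-8,-150,0,0]],
])

```text
t: 10.35
tcp_pos: [0.4766, -0.228, 0.1412]
tool_rot: [-0.0, 1.0, 0.001, -0.001]
force: [1.0, 0.8, -4.2]
finger_gap: 0.402
gripper_force: 80.3
```

Emit:
drive_tool([
  [[-0.5,-25,0,0],[-1,-42,0,0],[-1.5,-53.5,0,0],[-1.5,-53.5,0,0],[-1.5,-53.5,0,0]],
])

```text
t: 10.77
tcp_pos: [0.4779, -0.2794, 0.1416]
tool_rot: [0.0, 1.0, 0.001, -0.001]
force: [0.9, 0.5, -4.0]
finger_gap: 0.406
gripper_force: 80.4
```

Emit:
drive_tool([
  [[0,0,0,0],[0,0,5,0],[0,0,12,0],[0,0,18,0],[0,0,22,0]],
], force=50)

```text
t: 11.18
tcp_pos: [0.4781, -0.2793, 0.1192]
tool_rot: [-0.001, 1.0, 0.001, -0.001]
force: [-0.2, 0.6, -5.2]
finger_gap: 0.406
gripper_force: 80.4
```

Emit:
drive_tool([
  [[0,0,0,0],[0,0,0,0]],
])

```text
t: 11.35
tcp_pos: [0.4783, -0.2801, 0.1198]
tool_rot: [-0.0, 1.0, 0.0, -0.0]
force: [0.2, 0.9, -3.5]
finger_gap: 0.404
gripper_force: 80.4
```

Emit:
drive_tool([
  [[-1,-0.5,3,0],[-1,-0.5,6,0],[-1,-0.5,9,0],[-1,-0.5,12,0],[-1,-0.5,14,0]],
])

```text
t: 11.77
tcp_pos: [0.4794, -0.2809, 0.1059]
tool_rot: [-0.0, 1.0, 0.0, -0.0]
force: [1.2, 0.5, -4.1]
finger_gap: 0.405
gripper_force: 80.4
```

Emit:
drive_tool([
  [[0,0,1,0],[0,0,2,0],[0,0,3,0],[0,0,4,0],[0,0,4.5,0]],
])

```text
t: 12.18
tcp_pos: [0.4795, -0.281, 0.1018]
tool_rot: [-0.0, 1.0, -0.0, 0.0]
force: [0.3, -0.5, -3.4]
finger_gap: 0.401
gripper_force: 80.4
```

Emit:
drive_tool([
  [[0,0,0.5,0],[0,0,1,0],[0,0,1.5,0],[0,0,1.5,0],[0,0,1.5,0]],
])

```text
t: 12.6
tcp_pos: [0.4796, -0.281, 0.101]
tool_rot: [-0.0, 1.0, -0.0, 0.0]
force: [-1.2, 1.1, 3.8]
finger_gap: 0.401
gripper_force: 80.8
```

Contact came at 0.101 m, so it's seated at the original height. I'll release and rise.

Emit:
drive_tool([
  [[0,0,0,0],[0,0,0,0],[0,0,0,0],[0,0,0,0],[0,0,0,0]],
], jaw=85)

```text
t: 13.02
tcp_pos: [0.4796, -0.2811, 0.1002]
tool_rot: [-0.0, 1.0, -0.0, 0.0]
force: [0.2, -0.4, -0.7]
finger_gap: 0.994
gripper_force: 0.0
```

Emit:
drive_tool([
  [[0,0,0,0],[0,0,0,0],[0,0,0,0],[0,0,0,0]],
])

```text
t: 13.35
tcp_pos: [0.4795, -0.281, 0.1003]
tool_rot: [-0.0, 1.0, -0.0, -0.0]
force: [0.6, 0.2, 1.2]
finger_gap: 0.996
gripper_force: 0.0
```

Emit:
drive_tool([
  [[0,0,-10,0],[0,0,-30,0],[0,0,-55,0],[0,0,-80,0],[0,0,-110,0]],
])

```text
t: 13.77
tcp_pos: [0.4788, -0.2804, 0.2113]
tool_rot: [-0.0, 1.0, 0.001, -0.001]
force: [0.5, -0.6, -0.1]
finger_gap: 0.994
gripper_force: 0.0
```

Emit:
drive_tool([
  [[0,15,0,0],[0,45,0,0],[0,80,0,0],[0,100,0,0],[0,100,0,0]],
])

```text
t: 14.18
tcp_pos: [0.478, -0.1764, 0.2106]
tool_rot: [-0.002, 1.0, 0.001, -0.001]
force: [0.1, -0.1, -0.8]
finger_gap: 0.994
gripper_force: 0.0
```

```bash
python3 - <<'E'
from h import *
s=manip.sense();print(s['t'],s['tcp_pos'])
a=vision.snapshot("top");b=vision.snapshot("scene")
A=cv2.resize(a[160:330,300:510],(420,340));B=cv2.resize(b[170:320,320:455],(378,420))
A=cv2.copyMakeBorder(A,0,80,0,0,cv2.BORDER_CONSTANT);cv2.imwrite("pics/c9.png",cv2.hconcat([A,B])[:,:,::-1])
cv2.imwrite("pics/t9.png",a[:,:,::-1])
E
```

```text
14.1833 [ 0.47798798 -0.1763663   0.2106226 ]
```

View pics/c9.png

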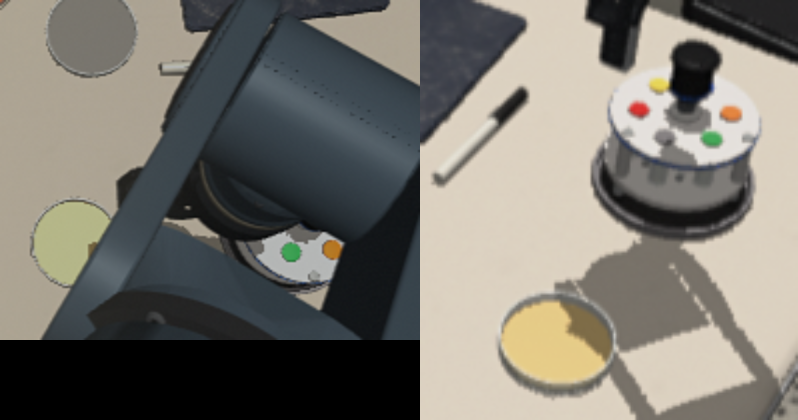

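The scene crop shows the dispenser upright in its base with its handle up. The plate is at scene pixel (369,291), as at the start, and the gripper is clear. I'm handing the job in.

Emit:
drive_tool([
  [[0,0,0,0],[0,0,0,0],[0,0,0,0]],
])

```text
t: 14.53
tcp_pos: [0.4797, -0.1822, 0.2103]
tool_rot: [0.001, 1.0, -0.0, 0.0]
force: [0.0, -0.1, 0.7]
finger_gap: 1.001
gripper_force: 0.0
```

```bash
python3 -c "
from station import manip
print(manip.sign_off())"
```

```text
the job is handed in; nothing more can be done
None
```

I stood the dispenser over the straw-coloured plate, pushed its handle down to the stop and held it, let it rise, put the dispenser back in its base and handed the job in at about 14.5 s; no verdict came back.

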